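# Reset the chip reader's interlock, then hold its sprung cover just below balance

### The job

Reset the chip reader's cover interlock with the cover still shut: pull the slide knob all the way out, then push it fully home. Then lift the sprung cover by its bar clearly past its balance point, keeping hold so that it does not fly up to its open stop, and ease it back until it is just below the balance point (within about ten degrees), where it would fall shut if let go. Finish while the gripper is still holding it there, still, and leave the vial, beaker and slide box where they are.

Things in the scene. Friction and masses are not known exactly. Their poses are not given: they have to be found in the camera images.
- reader: The chip reader, fixed to the bench: an open-topped black box 200 (x) x 220 (y) x 88 mm high with a shiny flow-cell holder inside, closed by a white cover. Origin at the centre of the box's underside, on the bench; z up; its front faces its own -x (roughly towards the robot, turned by up to 0.4 rad). On its left flank (its +y side) is the black knob block, 85 x 70 mm, top 94 mm above the bench, front face at x = -85 mm.
- knob_grip (a point): Centre of the head of the interlock slide knob, an aluminium cylinder 30 mm in diameter and 22 mm long whose axis lies along the reader's x; 70 mm above the bench. When home it lies at (-112, 149, 70) mm in the reader's frame, with 16 mm of 12 mm thick steel rod between it and the block's face. It slides straight towards the reader's -x.
- interlock (a joint): Travel of the slide knob in m: 0 fully home (as it starts), 0.035 pulled fully out against its stop. Detented at both ends: up to about 6 N is needed to get it past the middle, and from there it snaps on to the other end by itself.
- cover_bar (a point): Centre of the cover's handle, a round aluminium bar 14 mm in diameter and 130 mm long, parallel to the reader's y. Its two arms, 10 mm wide, are 120 mm apart between centres; the clear gap between the bar and the cover's front edge is 38 mm. Shut, it lies at (-145, 0, 95) mm in the reader's frame. It swings up and back on a circle of 245 mm radius about cover_hinge. Site axes are those of the cover.
- cover_hinge (a point): Point on the hinge axis, in the middle of the cover's width, at (100, 0, 95) mm in the reader's frame: the axis is parallel to the reader's y along the far rim. The cover is a white plate 200 mm from hinge to front edge, 222 mm wide, 12 mm thick, 0.95 kg.
- cover (a joint): Opening of the cover in rad: 0 shut (as it starts), open stop at 1.45; at opening a the bar lies 0.245 cos(a) in front of the hinge axis (towards the reader's -x) and 0.245 sin(a) above it. The springs carry most of its weight: balance point at 0.85 rad (49 degrees; bar 184 mm above the hinge axis). Below it the cover falls shut, above it the springs throw it open; at the bar it takes less than 2 N anywhere.
- vial: Bystander: clear vial 28 mm in diameter, 58 mm high, origin at the centre of its underside. Beside the reader's right flank (its -y side), 180 to 220 mm from its middle.
- slide_box: Bystander: grey slide box 78 x 34 x 30 mm, origin at the centre of its underside. Beside the reader's right flank.
- beaker: Bystander: white beaker 52 mm in diameter, 60 mm high, origin at the centre of its underside. Beside the reader's right flank.

How it is judged:
On the way, in this order (a step that is already met when the one before it is completed fails the run):
1. knob pulled fully out, cover shut (value of joint interlock above 0.03 m and value of joint cover below 0.08 rad), for 0.2 s.
2. knob pushed fully home, cover shut (value of joint interlock below 0.004 m and value of joint cover below 0.08 rad), for 0.2 s.
3. cover raised past its balance point and held there (value of joint cover above 0.89 rad and (contact force between the fingers and cover above 0.05 N or contact force between the arm and cover above 0.1 N)), for 0.1 s.
At the end, for the whole second after the job is handed in: The cover is held still (under 0.05 rad/s) by the gripper's fingers, opened between 0.64 and 0.84 rad (its balance point is 0.85), and the interlock knob is home within 5 mm (value of joint cover between 0.64 and 0.84 rad and velocity of joint cover between -0.05 and 0.05 rad/s and contact force between the fingers and cover above 0.05 N and value of joint interlock below 0.005 m); the arm keeps its last pose, push and grip.
It fails at once if cover flew up to its open stop (beyond 1.35 rad) (value of joint cover above 1.35 rad).
It fails at once if vial, slide box or beaker disturbed (moved over 30 mm) (distance of any of vial, slide_box, beaker from where it was at the start of the episode above 0.03 m).
It also fails if it takes over 64 s, if anything falls off the work surface, if the arm or the gripper's body presses on something with over 40 N, if the wrist force passes 120 N, or if a joint passes its speed limit or range.

### The arm

A 7-joint arm with a two-finger parallel gripper is mounted at the origin on the work surface. World frame = base frame: x ahead of the robot, y to its left, z up, the work surface at z = 0. Lengths are in m, angles in rad, forces in N, time in s.
With the tool pointing down it reaches from about 0.4 to 0.875 m from the base axis. Payload 6.5 kg.
Tool frame: the origin (TCP) lies between the finger pads; the fingertips stand robot.tip_reach ahead of it and the grasp point (between the pads) is the TCP (robot.tip_reach is the distance from the TCP to the fingertips, in m); z points along the fingers, y is the line along which they close (so a half turn about z gives the same grasp; the last joint's range is limited). The gripper opens to 88 mm and grips with 3 to 60 N. Pads are 18 mm wide; open, the fingers measure 123 mm over their backs; the gripper's body (75 mm by 187 mm) begins 45 mm behind the grasp point.
Start: joints at [1.102, 0.536, -0.004, 1.538, 0.003, 1.067, -0.071], TCP at [0.255, -0.598, 0.258] pointing down, gripper open.
Joint ranges: [-2.7, 2.7], [-0.37, 2.16], [-1.27, 1.26], [0.24, 2.4], [-1.31, 4.45], [0.19, 1.91], [-2.76, 2.76]. Speed limits (rad/s): [2.39, 2.39, 3.14, 3.14, 3.14, 3.14, 3.14].

### API

Orientations are given as a unit quaternion [w, x, y, z].
In Python, from cell import robot, vision gives the robot as it stands. The module is installed in compiled form; this text tells all that it offers.
- The arm moves only by the tool send_rows, never from a script. Its argument "moves" is one flat list of numbers, 7 for each row, row after row: the shift along the tool's x, y, z in cm, then the turn, a rotation vector about the tool's x, y, z in degrees, then the closure, from 0 (fully open) to 1 (shut). In form: [x, y, z, wx, wy, wz, gripper, x, y, z, wx, wy, wz, gripper, ...]. A call has 1 to 10 rows; each row shifts and turns the commanded pose from where the row before left it, along the tool's axes as they then stand; what a row does not reach is not made up. A row lasts 1/12 s, in which the tool goes at most 41.7 mm and 7.16 degrees, less where a joint would pass 70% of its speed; a pose out of reach is approached as far as the arm can. A call with a gripper value outside its range is refused whole. The fingers move at their own pace and stop on an object; the grip force is fixed at half the most. Time passes only in rows, so rows that do not move let the fingers close. It gives the time, the measured TCP pose, the force, the opening and the grip force at its end, in the units of the state.
- robot.get_state(): the state, without advancing time (a new reading comes with each control period).
- vision.camera(name): name is "side" or "top"; returns the picture (400x640x3 uint8, red, green, blue); there is no depth.
- vision.calibration(name): a dict with "vfov" (degrees; the focal length in pixels is half the picture's height over the tangent of half this angle, whatever the lens; pixels are square), "cx", "cy" (the principal point, pixels), "R" (3x3) and "t" (3): a world point X has camera coordinates R X + t. Camera axes: x right, y down, z forward; pixel columns grow to the right and rows downward; lengths in m; the calibration is good to about 2 mm. A picture is of the moment at which its call begins. calibration takes no time and is no camera call.
- robot.finish_job(): hands the job in; it is judged then, once.
The state is a dict: "clock": time; "joint_pos": joint angles; "joint_vel": joint speeds; "joint_torque": joint torques, N m; "tool_pos": TCP position; "tcp_rot": TCP orientation; "wrist_force": force on the tool from outside, world axes, zero at the start; "ft_torque": the same for the moment, N m; "opening": finger opening in m; "grip_force": force on a finger pad.
Only numpy, scipy, OpenCV 4.12 (cv2) and the standard library are available. Lean on these libraries where they do the work, as an engineer would, in place of code of your own. Each camera call takes 0.05 s, during which the arm holds its last target. There are 200 camera calls.

## Working session

There is one attempt and no reset: what is moved stays moved. The work goes in short steps, Python scripts to look and compute and a tool call to move; the robot and the scene stay as the last step left them, time stands still between calls to the robot, and variables do not carry over. Pictures are saved under pics/ and viewed, at most 10 in all, crops included, and the job is handed in when it is done.

Besides the shell and the picture viewer there is one more tool, called after ">>>" in YAML: its name, and indented under it one key for each argument. send_rows: Moves the arm, as the interface text tells. Its arguments: {"type":"object","properties":{"moves":{"type":"array","items":{"type":"number"}}},"required":["moves"]}

```bash
mkdir -p pics
python3 - <<'E'
from cell import robot, vision
import cv2,numpy as np
for n in("side","top"):
    im=vision.camera(n); cv2.imwrite(f"pics/{n}0.png",im[:,:,::-1])
    c=vision.calibration(n); print(n,c["vfov"],c["cx"],c["cy"],np.round(c["R"],3).tolist(),np.round(c["t"],3), np.round(-np.array(c["R"]).T@np.array(c["t"]),3))
s=robot.get_state(); print(s, robot.tip_reach)
E
```

```text
side 45.09363679741062 323.88887150117927 197.2011152498566 [[0.971, -0.239, 0.002], [-0.187, -0.763, -0.619], [0.149, 0.601, -0.785]] [-0.581  0.128  0.922] [ 0.45  -0.595  0.804]
top 51.37243733183522 315.95283727831963 198.84429693726764 [[-0.002, -1.0, -0.0], [-0.994, 0.002, -0.107], [0.107, 0.0, -0.994]] [-0.017  0.579  0.912] [ 0.479 -0.018  0.969]
{'clock': 0.1, 'joint_pos': array([ 1.1018083 ,  0.5370858 , -0.004464  ,  1.53873424,  0.00258448,
        1.06728032, -0.07119161]), 'joint_vel': array([-0.00013339, -0.00183282, -0.0024343 , -0.00033959,  0.00133571,
       -0.00131111,  0.00065933]), 'joint_torque': array([ 2.25133030e-03, -5.72075021e+01,  9.93734635e-01, -2.52232862e+01,
       -5.61671995e-02,  1.33641597e-02,  5.95619485e-05]), 'tool_pos': array([ 0.25460259, -0.59751544,  0.25694502]), 'tcp_rot': array([-7.26179569e-04,  9.79778966e-01,  2.00081516e-01, -1.91574137e-04]), 'wrist_force': array([ 0.36299646, -0.05291186,  0.01181839]), 'ft_torque': array([0.04335005, 0.02676634, 0.01932518]), 'grip_force': 0.0, 'opening': 0.08821933722296252} 0.019
```

View pics/top0.png

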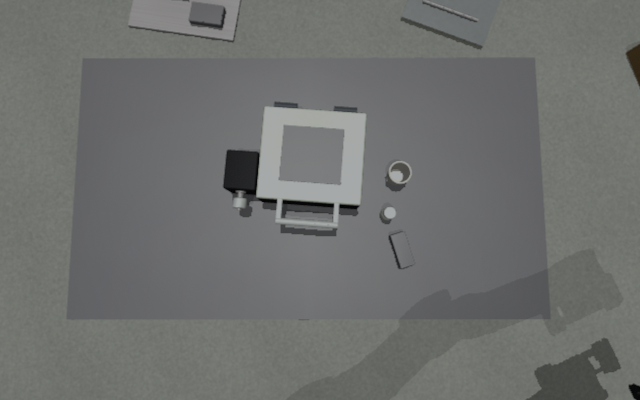

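View pics/side0.png

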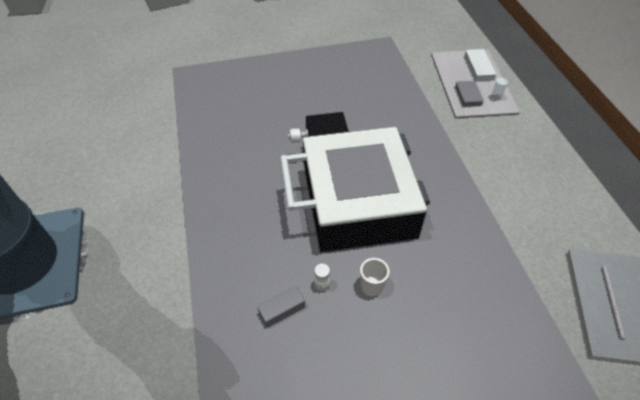

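The top view shows the white cover with corners near (264,108), (366,114), (362,205) and (257,198), the bar from (277,222) to (337,227), and the knob at (240,199). The side view agrees: knob at (296,134), bar at about (287,182), and the bystanders on the reader's right. Next I'll measure these by contour.

```bash
cat > h.py <<'E'
import numpy as np,cv2
from cell import robot,vision
def ray(n,u,v):
    c=vision.calibration(n);f=200/np.tan(np.radians(c["vfov"]/2));R=np.array(c["R"]);t=np.array(c["t"])
    return -R.T@t, R.T@np.array([(u-c["cx"])/f,(v-c["cy"])/f,1])
def onz(n,u,v,z):
    o,d=ray(n,u,v); return o+d*(z-o[2])/d[2]
def proj(n,X):
    c=vision.calibration(n);f=200/np.tan(np.radians(c["vfov"]/2));p=np.array(c["R"])@X+c["t"]
    return np.round([f*p[0]/p[2]+c["cx"],f*p[1]/p[2]+c["cy"]],1)
E
python3 - <<'E'
from h import *
im=cv2.imread("pics/top0.png");g=cv2.cvtColor(im,cv2.COLOR_BGR2GRAY)
m=((g>135)*255).astype(np.uint8); m[:60]=0;m[320:]=0
cs,_=cv2.findContours(m,cv2.RETR_EXTERNAL,cv2.CHAIN_APPROX_NONE)
for c in cs:
    if cv2.contourArea(c)<30: continue
    print("area",cv2.contourArea(c),cv2.boundingRect(c),cv2.minAreaRect(c))
c=max(cs,key=cv2.contourArea)
m2=np.zeros_like(m);cv2.drawContours(m2,[c],-1,255,-1)
p=cv2.morphologyEx(m2,cv2.MORPH_OPEN,np.ones((25,25),np.uint8))
b=cv2.boxPoints(cv2.minAreaRect(cv2.findContours(p,cv2.RETR_EXTERNAL,cv2.CHAIN_APPROX_NONE)[0][0]))
W=np.array([onz("top",*q,.101) for q in b]);print(b,W.round(3))
print(np.linalg.norm(np.diff(np.vstack([W,W[:1]]),axis=0),axis=1))
# bar: lowest edge points by column
pts=[]
for u in range(281,335,3):
    col=g[208:235,u].astype(float); v=np.where(col>130)[0]; pts.append((u,v.mean()+208 if len(v) else -1, len(v)))
print(pts)
q=[p for p in pts if p[1]>0]; k=np.polyfit([a[0] for a in q],[a[1] for a in q],1); print(k)
A=onz("top",281,np.polyval(k,281),.098);B=onz("top",334,np.polyval(k,334),.098);print(A,B,"yaw",np.arctan2(*( -(A-B)[:2]))+0)
E
python3 - <<'E'
import cv2,numpy as np
a=cv2.resize(cv2.imread("pics/top0.png")[95:240,215:375],None,fx=4,fy=4,interpolation=2);cv2.imwrite("pics/topc.png",a)
E
```

```text
area 91.5 (384, 207, 12, 11) ((389.5, 212.0), (10.0, 11.0), 90.0)
area 63.0 (234, 198, 10, 9) ((238.5, 202.0), (8.0, 9.0), 90.0)
area 378.0 (389, 161, 23, 22) ((400.0, 171.5), (21.0, 22.0), 90.0)
area 10703.0 (257, 106, 109, 121) ((310.50592041015625, 166.91860961914062), (103.81671142578125, 115.49495697021484), 4.159641742706299)
[[255.33229  221.23906 ]
 [262.85275  105.925186]
 [365.82782  112.640945]
 [358.30734  227.95482 ]] [[ 0.525  0.109  0.101]
 [ 0.773  0.096  0.101]
 [ 0.758 -0.125  0.101]
 [ 0.511 -0.106  0.101]]
[0.24822035 0.22169352 0.24774021 0.21513126]
[(281, np.float64(216.5), 6), (284, np.float64(221.0), 5), (287, np.float64(221.0), 5), (290, np.float64(221.0), 5), (293, np.float64(221.0), 5), (296, np.float64(221.5), 4), (299, np.float64(222.0), 5), (302, np.float64(222.0), 5), (305, np.float64(222.0), 5), (308, np.float64(222.5), 4), (311, np.float64(223.0), 5), (314, np.float64(223.0), 5), (317, np.float64(223.0), 5), (320, np.float64(223.0), 5), (323, np.float64(223.5), 4), (326, np.float64(224.0), 5), (329, np.float64(224.0), 5), (332, np.float64(224.0), 5)]
[9.49432405e-02 1.93011008e+02]
[0.52827011 0.05576593 0.098     ] [ 0.51756758 -0.0551646   0.098     ] yaw -3.04541077173943
```

View pics/topc.png

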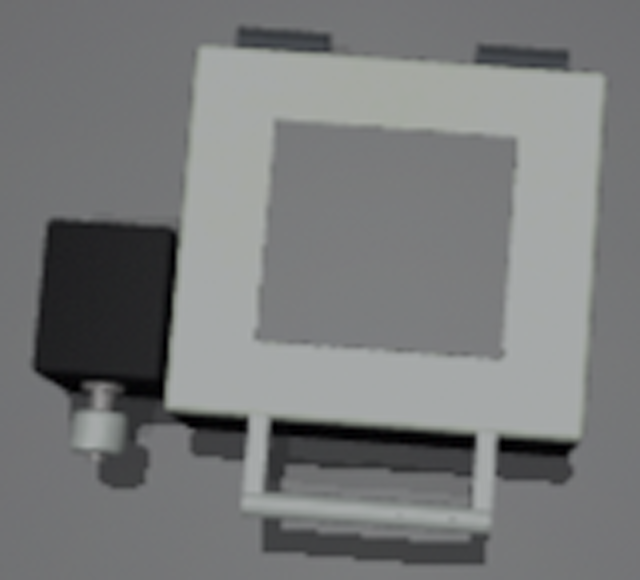

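The crop shows the plate corners at crop px (197,47), (604,73), (580,440), (166,410), the bar ends at (241,502) and (491,520), and the knob head at (98,430). I'll fit the reader pose to these and check it against the side view.

```bash
python3 - <<'E'
from h import *
P=[((197,47),(100,111),.101),((604,73),(100,-111),.101),((580,440),(-100,-111),.101),((166,410),(-100,111),.101),((241,502),(-145,65),.098),((491,520),(-145,-65),.098)]
W=np.array([onz("top",215+(a[0]+.5)/4-.5,95+(a[1]+.5)/4-.5,z)[:2] for a,_,z in P]);M=np.array([m for _,m,_ in P])/1000
mw,mm=W.mean(0),M.mean(0);U,S,V=np.linalg.svd((M-mm).T@(W-mw));R=(U@V).T;t=mw-R@mm
th=np.arctan2(R[1,0],R[0,0]);print("yaw",th,"t",t,"scale",S.sum()/((M-mm)**2).sum());print("res mm",((W-(M@R.T+t))*1000).round(1))
for n,p in dict(knob=(-.112,.149,.07),bar=(-.145,0,.095),hinge=(.1,0,.095)).items():
    X=np.r_[R@np.array(p[:2])+t,p[2]];print(n,X.round(4),"top px",proj("top",X),"side px",proj("side",X))
g=cv2.imread("pics/side0.png",0);print(onz("top",215+98/4,95+420/4,.08))
E
python3 - <<'E'
import cv2
a=cv2.resize(cv2.imread("pics/side0.png")[100:260,260:440],None,fx=4,fy=4,interpolation=2);cv2.imwrite("pics/sidec.png",a[:600])
E
```

```text
yaw -0.07334200656729001 t [ 0.66638231 -0.00767037] scale 0.9884156305336316
res mm [[-2.4 -1.6]
 [-0.9  1.3]
 [ 0.9  2.1]
 [ 0.8 -2.3]
 [ 0.8  0.8]
 [ 0.8 -0.4]]
knob [0.5656 0.1491 0.07  ] top px [239.2 203.3] side px [292.8 134.9]
bar [0.5218 0.003  0.095 ] top px [306.2 222.8] side px [285.  181.4]
hinge [ 0.7661 -0.015   0.095 ] top px [314.7 109.8] side px [408.2 165.7]
[0.57176019 0.14676761 0.08      ]
```

View pics/sidec.png

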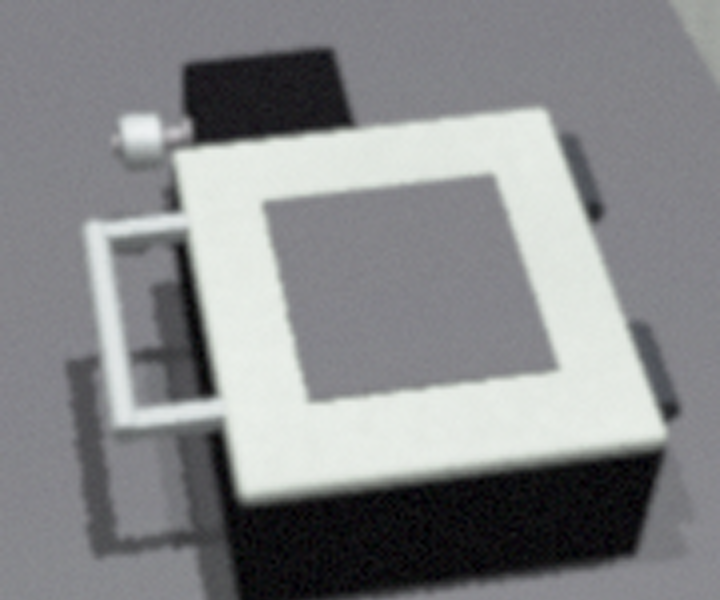

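The side view shows the bar centre at (287,181) and the knob at (295,134.5). Both are about 2 px (+3 mm in x) from the prediction, so the pose holds: yaw about -0.075, knob about (0.567, 0.149), bar about (0.524, 0.003). I'll align the yaw and move above the knob.

>>> send_rows:
  moves: [0,0,0,0,0,6.85,0,0,0,0,0,0,6.85,0,0,0,0,0,0,6.85,0,0,0,0,0,0,6.85,0,1,-3,0.3,0,0,0,0.3,1,-3,0.3,0,0,0,0.5,1,-3,0.3,0,0,0,0.5,1,-3,0.3,0,0,0,0.5,1,-3,0.3,0,0,0,0.5,1,-3,0.3,0,0,0,0.5]

```text
clock: 0.93
tool_pos: [0.3284, -0.4213, 0.2393]
tcp_rot: [-0.0, 0.999, -0.038, -0.0]
wrist_force: [0.5, -0.6, -0.1]
opening: 0.0503
grip_force: 0.0
```

>>> send_rows:
  moves: [1,-3,0.3,0,0,0,0.5,1,-3,0.3,0,0,0,0.5,1,-3,0.3,0,0,0,0.5,1,-3,0.3,0,0,0,0.5,1,-3,0.3,0,0,0,0.5,1,-3,0.3,0,0,0,0.5,1,-3,0.3,0,0,0,0.5,1,-3,0.3,0,0,0,0.5,1,-3,0.3,0,0,0,0.5,1,-3,0.3,0,0,0,0.5]

```text
clock: 1.77
tool_pos: [0.4506, -0.1299, 0.2095]
tcp_rot: [-0.0, 0.999, -0.038, -0.0]
wrist_force: [0.1, 0.4, -0.2]
opening: 0.0443
grip_force: 0.0
```

>>> send_rows:
  moves: [1,-3,0.3,0,0,0,0.5,1,-3,0.3,0,0,0,0.5,1,-3,0.3,0,0,0,0.5,1,-3,0.3,0,0,0,0.5,1,-3,0.3,0,0,0,0.5,1,-3,0.3,0,0,0,0.5,0,0,0,0,0,0,0.5,0,0,0,0,0,0,0.5]

```text
clock: 2.43
tool_pos: [0.5238, 0.0455, 0.1912]
tcp_rot: [-0.0, 0.999, -0.036, -0.0]
wrist_force: [-0.2, -0.2, -0.5]
opening: 0.044
grip_force: 0.0
```

```bash
cat > st.py <<'E'
from h import *
from scipy.spatial.transform import Rotation as Ro
s=robot.get_state();q=s["tcp_rot"];T=Ro.from_quat(np.r_[q[1:],q[0]]).as_matrix()
print(round(s["clock"],2),"p",s["tool_pos"].round(4),"x",T[:,0].round(3),"y",T[:,1].round(3),"z",T[:,2].round(3),"q",s["joint_pos"].round(2),"F",s["wrist_force"].round(1),s["opening"].round(4),s["grip_force"])
def to(P): print("cm tool",(T.T@(np.array(P)-s["tool_pos"])*100).round(2))
E
python3 -c "
from st import *
to([.564,.149,.075])"
```

```text
Traceback (most recent call last):
  File "st.py", line 4, in <module>
    print(round(s["clock"],2),"p",s["tool_pos"].round(4),"x",T[:,0].round(3),"y",T[:,1].round(3),"z",T[:,2].round(3),"q",s["joint_pos"].round(2),"F",s["wrist_force"].round(1),s["opening"].round(4),s["grip_force"])
                                                                                                                                                                               ^^^^^^^^^^^^^^^^^^
AttributeError: 'float' object has no attribute 'round'
```

>>> send_rows:
  moves: [0.8,-2.65,0,0,0,0,0.5,0.8,-2.65,0,0,0,0,0.5,0.8,-2.65,0,0,0,0,0.5,0.8,-2.65,1.5,0,0,0,0.5,0,0,2,0,0,0,0.5,0,0,1,0,0,0,0.5,0,0,0,0,0,0,0.5,0,0,0,0,0,0,0.5]

```text
clock: 3.1
tool_pos: [0.5632, 0.1444, 0.1464]
tcp_rot: [0.001, 0.999, -0.039, -0.001]
wrist_force: [0.2, -0.2, -0.1]
opening: 0.0437
grip_force: 0.0
```

```bash
sed -i 's/s\["opening"\].round(4)/round(s["opening"],4)/' st.py; python3 -c "
from st import *
to([.564,.149,.075])
a=vision.camera('side')[60:210,240:440,::-1];b=vision.camera('top')[120:270,180:380,::-1]
cv2.imwrite('pics/k1.png',cv2.resize(np.vstack([a,b]),None,fx=2,fy=2,interpolation=2)[:600])
for X in ([.567,.149,.07],[.564,.149,.121-.019]): print(proj('side',np.array(X)),proj('top',np.array(X)))
"
```

```text
3.1 p [0.5632 0.1444 0.1464] x [ 0.997 -0.078 -0.002] y [-0.078 -0.997  0.002] z [-0.002 -0.002 -1.   ] q [-0.21  0.57 -0.15  1.8   0.12  0.78 -2.08] F [ 0.2 -0.2 -0.1] 0.0437 0.0
cm tool [ 0.05 -0.48  7.14]
[293.4 134.8] [239.3 202.7]
[291.3 124.1] [236.4 202.6]
```

View pics/k1.png

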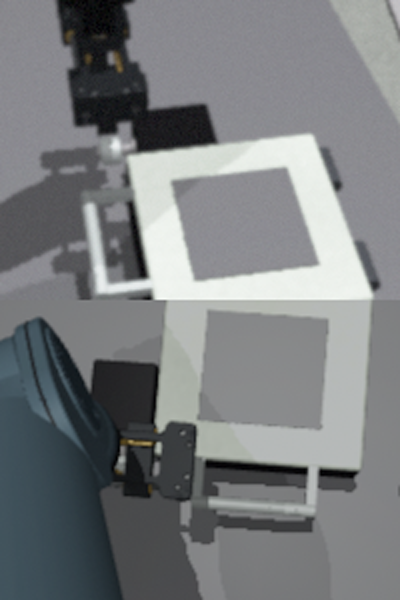

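The gripper hangs over the knob, which shows at side px about (297,134), so I'll bias x by about +3 mm. Now descend and close.

>>> send_rows:
  moves: [0.3,-0.45,0,0,0,0,0.5,0,0,2,0,0,0,0.5,0,0,2,0,0,0,0.5,0,0,2,0,0,0,0.5,0,0,1.2,0,0,0,0.5,0,0,0,0,0,0,0.5,0,0,0,0,0,0,0.5]

```text
clock: 3.78
tool_pos: [0.5673, 0.1511, 0.075]
tcp_rot: [0.0, 0.999, -0.038, -0.0]
wrist_force: [0.5, 0.2, -0.5]
opening: 0.0442
grip_force: 0.0
```

>>> send_rows:
  moves: [0,0,0,0,0,0,0.6,0,0,0,0,0,0,0.7,0,0,0,0,0,0,1,0,0,0,0,0,0,1,0,0,0,0,0,0,1,0,0,0,0,0,0,1,0,0,0,0,0,0,1]

```text
clock: 4.37
tool_pos: [0.5679, 0.1483, 0.0759]
tcp_rot: [0.002, 0.999, -0.039, 0.001]
wrist_force: [0.1, -5.5, 3.1]
opening: 0.0292
grip_force: 30.0
```

```bash
python3 -c "
from st import *
"
```

```text
4.37 p [0.5679 0.1483 0.0759] x [ 0.997 -0.077  0.001] y [-0.077 -0.997  0.003] z [ 0.001 -0.003 -1.   ] q [-0.23  0.68 -0.13  1.81  0.14  0.66 -2.1 ] F [ 0.1 -5.5  3.1] 0.0292 29.99955028295517
```

>>> send_rows:
  moves: [-0.3,0.15,0.2,0,0,0,1,-0.5,0.1,0,0,0,0,1,-0.5,0,0,0,0,0,1,-0.5,0,0,0,0,0,1,-0.5,0,0,0,0,0,1,-0.5,0,0,0,0,0,1,-0.5,0,0,0,0,0,1,-0.3,0,0,0,0,0,1,-0.1,0,0,0,0,0,1,0,0,0,0,0,0,1]

```text
clock: 5.2
tool_pos: [0.5329, 0.1509, 0.0758]
tcp_rot: [-0.0, 0.999, -0.038, 0.003]
wrist_force: [-0.1, -3.4, 14.0]
opening: 0.0294
grip_force: 30.0
```

>>> send_rows:
  moves: [0,0,0,0,0,0,1,0,0,0,0,0,0,1,0,0,0,0,0,0,1,0,0,0,0,0,0,1]

```text
clock: 5.53
tool_pos: [0.5329, 0.1509, 0.0757]
tcp_rot: [-0.0, 0.999, -0.038, 0.003]
wrist_force: [0.2, -3.6, 14.4]
opening: 0.0294
grip_force: 30.0
```

```bash
python3 -c "
from st import *
a=vision.camera('side')[60:210,240:440,::-1];b=vision.camera('top')[120:270,180:380,::-1]
cv2.imwrite('pics/k2.png',cv2.resize(np.vstack([a,b]),None,fx=2,fy=2,interpolation=2)[:600])
"
```

```text
5.53 p [0.5329 0.1509 0.0757] x [ 0.997 -0.076  0.006] y [-0.076 -0.997 -0.001] z [ 0.006  0.    -1.   ] q [-0.25  0.64 -0.14  1.9   0.15  0.6  -2.13] F [ 0.2 -3.6 14.4] 0.0294 30.002249479293823
```

View pics/k2.png

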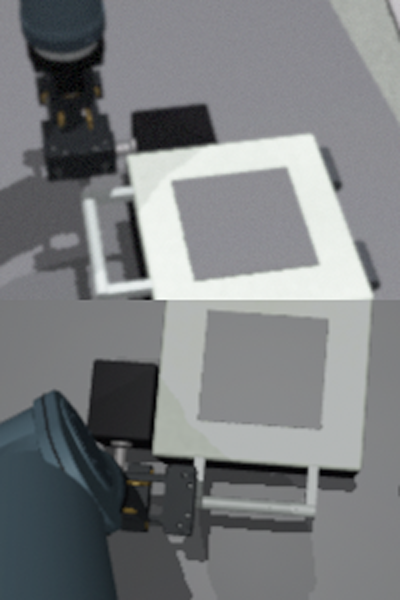

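The rod now shows clearly longer and the TCP has moved 35 mm. I'll pull a little more to confirm the stop.

>>> send_rows:
  moves: [-0.2,0,-0.2,0,0,0,1,-0.2,0,0,0,0,0,1,0,0,0,0,0,0,1,0,0,0,0,0,0,1,0,0,0,0,0,0,1]

```text
clock: 6.05
tool_pos: [0.5326, 0.1509, 0.0762]
tcp_rot: [-0.001, 0.999, -0.039, 0.006]
wrist_force: [17.1, -2.8, -17.1]
opening: 0.029
grip_force: 30.0
```

The stop is confirmed: 17 N with no movement. Now push it home.

>>> send_rows:
  moves: [0.4,0,0.1,0,0,0,1,0.5,0,0,0,0,0,1,0.5,0,0,0,0,0,1,0.5,0,0,0,0,0,1,0.5,0,0,0,0,0,1,0.5,0,0,0,0,0,1,0.5,0,0,0,0,0,1,0.5,0,0,0,0,0,1,0.4,0,0,0,0,0,1,0,0,0,0,0,0,1]

```text
clock: 6.88
tool_pos: [0.568, 0.1482, 0.0758]
tcp_rot: [0.001, 0.999, -0.038, -0.001]
wrist_force: [-9.8, -3.2, 20.0]
opening: 0.0291
grip_force: 30.0
```

>>> send_rows:
  moves: [0,0,0,0,0,0,1,0,0,0,0,0,0,1,0,0,0,0,0,0,1,0,0,0,0,0,0,1]

```text
clock: 7.22
tool_pos: [0.568, 0.1482, 0.0758]
tcp_rot: [0.001, 0.999, -0.038, -0.001]
wrist_force: [-8.4, -2.8, 18.7]
opening: 0.0296
grip_force: 30.0
```

The knob is home: it presses against the stop at the starting x. I'll release, rise, and turn for the bar.

>>> send_rows:
  moves: [-0.2,0,-0.3,0,0,0,1,0,0,0,0,0,0,0.6,0,0,0,0,0,0,0.5,0,0,0,0,0,0,0.5,0,0,0,0,0,0,0.5,0,0,-2,0,0,0,0.5,0,0,-4,0,0,0,0.5,0,0,-4,0,0,0,0.5,0,0,-4,0,0,0,0.5,0,0,0,0,0,0,0.68]

```text
clock: 8.05
tool_pos: [0.5715, 0.1502, 0.2251]
tcp_rot: [-0.002, 0.999, -0.038, 0.006]
wrist_force: [1.5, 0.3, 0.6]
opening: 0.0392
grip_force: 0.0
```

>>> send_rows:
  moves: [0,0,0,0,0,-7,0.68,0,0,0,0,0,-7,0.68,0,0,0,0,0,-7,0.68,0,0,0,0,0,-7,0.68,0,0,0,0,0,-7,0.68,0,0,0,0,0,-7,0.68,0,0,0,0,0,-7,0.68,0,0,0,0,0,-7,0.68,0,0,0,0,0,-7,0.68,0,0,0,0,0,-7,0.68]

```text
clock: 8.88
tool_pos: [0.5671, 0.1487, 0.2168]
tcp_rot: [0.0, 0.839, 0.545, 0.0]
wrist_force: [-0.3, 0.3, 1.0]
opening: 0.0283
grip_force: 0.0
```

>>> send_rows:
  moves: [0,0,0,0,0,-7,0.68,0,0,0,0,0,-7,0.68,0,0,0,0,0,-6,0.68,0,0,0,-6,0,0,0.68,0,0,0,-6,0,0,0.68,0,0,0,-6,0,0,0.68,0,0,0,-6,0,0,0.68,0,0,0,-6,0,0,0.68,0,0,0,0,0,0,0.68]

```text
clock: 9.63
tool_pos: [0.5654, 0.1483, 0.2156]
tcp_rot: [0.18, 0.711, 0.66, 0.163]
wrist_force: [-0.9, -0.0, -0.2]
opening: 0.0282
grip_force: 0.0
```

```bash
python3 -c "
from st import *
to([.5235-.04,.003+.003,.095+.07])
E=vision.camera('side')[:,:,::-1];cv2.imwrite('pics/s3.png',E[60:210,240:440])
"
```

```text
9.63 p [0.5654 0.1483 0.2156] x [ 0.075  0.997 -0.006] y [ 0.879 -0.063  0.472] z [ 0.47  -0.041 -0.882] q [-0.26  0.33 -0.24  2.11  0.89  0.43 -1.32] F [-0.9 -0.  -0.2] 0.0282 0.0
cm tool [-14.77  -8.69   1.2 ]
```

>>> send_rows:
  moves: [-2.5,-1.5,0.2,0,0,0,0.68,-2.5,-1.5,0.2,0,0,0,0.68,-2.5,-1.5,0.2,0,0,0,0.68,-2.5,-1.5,0.2,0,0,0,0.68,-2.5,-1.5,0.2,0,0,0,0.68,-2.3,-1.2,0.2,0,0,0,0.68,0,0,0,0,0,0,0.68,0,0,0,0,0,0,0.68]

```text
clock: 10.35
tool_pos: [0.4887, 0.0052, 0.167]
tcp_rot: [0.181, 0.714, 0.656, 0.162]
wrist_force: [0.9, 0.3, 0.3]
opening: 0.0282
grip_force: 0.0
```

```bash
python3 -c "
from st import *
B=np.array([.5235,.003,.095])
to(B-.08*T[:,2]);to(B)
a=vision.camera('side')[100:250,200:400,::-1];b=vision.camera('top')[120:270,200:400,::-1]
cv2.imwrite('pics/b1.png',np.vstack([cv2.resize(x,None,fx=2,fy=2,interpolation=2) for x in (a,b)]))
"
```

```text
10.35 p [0.4887 0.0052 0.167 ] x [ 0.086  0.996 -0.006] y [ 0.879 -0.073  0.471] z [ 0.469 -0.046 -0.882] q [ 0.02  0.28 -0.23  2.38  1.5   0.2  -1.72] F [0.9 0.3 0.3] 0.0282 0.0
cm tool [ 0.12 -0.32 -0.01]
cm tool [ 0.12 -0.32  7.99]
```

View pics/b1.png

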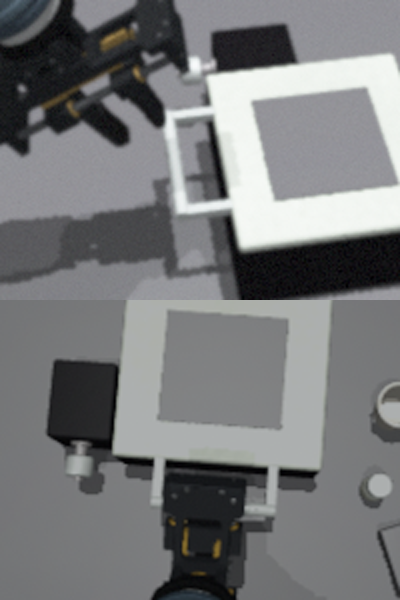

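q4 and q6 are at their limits with this tilt. The picture shows the gripper centred on the bar and the knob home, so I'll reduce the tilt to about 10°.

>>> send_rows:
  moves: [0,0,0,6,0,0,0.68,0,0,0,6,0,0,0.68,0,0,0,6,0,0,0.68,0,0,0,0,0,0,0.68,0,0,0,0,0,0,0.68]

```text
clock: 10.87
tool_pos: [0.4947, -0.0008, 0.1686]
tcp_rot: [0.164, 0.722, 0.66, 0.126]
wrist_force: [-0.4, 0.1, 0.1]
opening: 0.028
grip_force: 0.0
```

```bash
python3 -c "
from st import *
B=np.array([.5235,.003,.095])
to(B-.06*T[:,2]);to(B)
"
```

```text
10.87 p [ 0.4947 -0.0008  0.1686] x [ 0.096  0.995 -0.035] y [ 0.913 -0.074  0.402] z [ 0.397 -0.07  -0.915] q [ 0.1   0.3  -0.31  2.3   0.98  0.28 -1.19] F [-0.4  0.1  0.1] 0.028 0.0
cm tool [ 0.91 -0.36  1.86]
cm tool [ 0.91 -0.36  7.86]
```

>>> send_rows:
  moves: [0,0,0,0,0,0,0.68,0,0,0,0,0,0,0.68,0,0,0,0,0,0,0.68,0,0,0,0,0,0,0.68]

```text
clock: 11.2
tool_pos: [0.4928, -0.0021, 0.1678]
tcp_rot: [0.163, 0.722, 0.661, 0.124]
wrist_force: [0.6, -0.2, -0.0]
opening: 0.0279
grip_force: 0.0
```

```bash
python3 -c "
from st import *
B=np.array([.5235,.003,.095])
to(B-.06*T[:,2]);to(B)
"
```

```text
11.2 p [ 0.4928 -0.0021  0.1678] x [ 0.097  0.995 -0.037] y [ 0.914 -0.074  0.4  ] z [ 0.395 -0.072 -0.916] q [ 0.1   0.3  -0.31  2.31  0.98  0.28 -1.18] F [ 0.6 -0.2 -0. ] 0.0279 0.0
cm tool [ 1.07 -0.14  1.85]
cm tool [ 1.07 -0.14  7.85]
```

```bash
cat >> st.py <<'E'
def rot(tilt,yaw=-.075):
    f=np.array([np.cos(yaw),np.sin(yaw),0]);l=np.array([-f[1],f[0],0]);c,sn=np.cos(tilt),np.sin(tilt);u=np.array([0,0,1.])
    D=np.c_[l,c*f+sn*u,sn*f-c*u]; r=Ro.from_matrix(T.T@D); print("turn deg",np.degrees(r.as_rotvec()).round(1)); return D
E
python3 -c "
from st import *
D=rot(np.radians(8)); B=np.array([.5235,.003,.095]);to(B-.07*D[:,2])"
```

```text
11.2 p [ 0.4928 -0.0021  0.1678] x [ 0.097  0.995 -0.037] y [ 0.914 -0.074  0.4  ] z [ 0.395 -0.072 -0.916] q [ 0.1   0.3  -0.31  2.31  0.98  0.28 -1.18] F [ 0.6 -0.2 -0. ] 0.0279 0.0
turn deg [15.5  2.4 -0.6]
cm tool [0.8  1.74 1.11]
```

>>> send_rows:
  moves: [0.4,0.9,0.5,0,0,0,0.68,0.4,0.9,0.5,0,0,0,0.68,0,0,0,2.6,0.4,0,0.68,0,0,0,2.6,0.4,0,0.68,0,0,0,2.6,0.4,0,0.68,0,0,0,2.6,0.4,0,0.68,0,0,0,2.6,0.4,0,0.68,0,0,0,2.6,0.4,0,0.68,0,0,0,0,0,0,0.68,0,0,0,0,0,0,0.68]

```text
clock: 12.03
tool_pos: [0.5154, 0.0035, 0.1655]
tcp_rot: [0.05, 0.736, 0.674, 0.049]
wrist_force: [0.2, 0.4, 0.1]
opening: 0.028
grip_force: 0.0
```

```bash
python3 -c "
from st import *
D=rot(np.radians(8)); B=np.array([.5235,.003,.095]);to(B)"
```

```text
12.03 p [0.5154 0.0035 0.1655] x [0.087 0.996 0.005] y [ 0.986 -0.087  0.14 ] z [ 0.14  -0.007 -0.99 ] q [ 0.39  0.45 -0.61  2.05  0.49  0.63 -0.62] F [0.2 0.4 0.1] 0.028 0.0
turn deg [ 0.  -0.2 -0.7]
cm tool [-0.02 -0.18  7.09]
```

>>> send_rows:
  moves: [0,-0.1,1.5,0,0,0,0.68,0,0,1.5,0,0,0,0.68,0,0,1.5,0,0,0,0.68,0,0,1.3,0,0,0,0.68,0,0,1.2,0,0,0,0.68,0,0,0,0,0,0,0.68,0,0,0,0,0,0,0.68]

```text
clock: 12.62
tool_pos: [0.5225, 0.0034, 0.0958]
tcp_rot: [0.05, 0.735, 0.675, 0.048]
wrist_force: [-0.0, -0.2, -0.1]
opening: 0.0284
grip_force: 0.0
```

```bash
python3 -c "
from st import *
D=rot(np.radians(8)); B=np.array([.5235,.003,.095]);to(B)
a=vision.camera('side')[100:250,200:400,::-1]
cv2.imwrite('pics/b2.png',cv2.resize(a,None,fx=4,fy=4,interpolation=2))"
```

```text
12.62 p [0.5225 0.0034 0.0958] x [0.085 0.996 0.004] y [ 0.987 -0.085  0.137] z [ 0.137 -0.008 -0.99 ] q [ 0.29  0.57 -0.49  2.06  0.62  0.5  -0.74] F [-0.  -0.2 -0.1] 0.0284 0.0
turn deg [-0.1 -0.1 -0.6]
cm tool [-0.03  0.09  0.09]
```

View pics/b2.png

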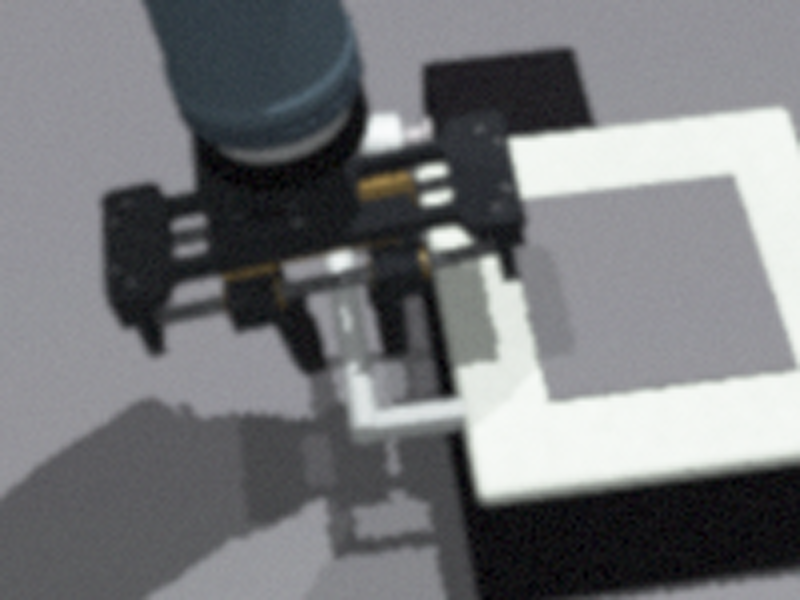

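The bar at crop (345,330) sits between the two fingers at (305,330) and (390,310), clear of the cover edge. Close on it.

>>> send_rows:
  moves: [0,0,0,0,0,0,0.75,0,0,0,0,0,0,0.8,0,0,0,0,0,0,1,0,0,0,0,0,0,1,0,0,0,0,0,0,1,0,0,0,0,0,0,1]

```text
clock: 13.17
tool_pos: [0.524, 0.003, 0.0968]
tcp_rot: [0.05, 0.735, 0.674, 0.049]
wrist_force: [3.1, -0.4, 1.5]
opening: 0.0128
grip_force: 30.0
```

Run:
```python
from st import *
# arc plan: per-row chord in tool frame, tool turning at half the cover's rate; tool tilt t0 - a/2
a=np.radians(np.arange(0,55,2)); t0=np.arcsin(T[0,2]); 
P=.245*np.c_[-np.cos(a),np.sin(a)]; d=np.diff(P,axis=0)*100
t=t0-a/2
for i in range(len(d)):
    y=np.array([np.cos(t[i]),np.sin(t[i])]);z=np.array([np.sin(t[i]),-np.cos(t[i])])
    print(int(np.degrees(a[i+1]).round()),(d[i]@y).round(2),(d[i]@z).round(2),end=" | ")
```

```text
13.17 p [0.524  0.003  0.0968] x [0.086 0.996 0.004] y [ 0.986 -0.086  0.141] z [ 0.14  -0.008 -0.99 ] q [ 0.29  0.57 -0.49  2.06  0.62  0.5  -0.74] F [ 3.1 -0.4  1.5] 0.0128 29.99678134918213
2 0.13 -0.84 | 4 0.15 -0.84 | 6 0.16 -0.84 | 8 0.18 -0.84 | 10 0.19 -0.83 | 12 0.21 -0.83 | 14 0.22 -0.83 | 16 0.24 -0.82 | 18 0.25 -0.82 | 20 0.27 -0.81 | 22 0.28 -0.81 | 24 0.29 -0.8 | 26 0.31 -0.8 | 28 0.32 -0.79 | 30 0.34 -0.79 | 32 0.35 -0.78 | 34 0.36 -0.77 | 36 0.38 -0.77 | 38 0.39 -0.76 | 40 0.4 -0.75 | 42 0.42 -0.75 | 44 0.43 -0.74 | 46 0.44 -0.73 | 48 0.45 -0.72 | 50 0.47 -0.72 | 52 0.48 -0.71 | 54 0.49 -0.7 |
```

>>> send_rows:
  moves: [0,0.13,-0.84,1,0,0,1,0,0.15,-0.84,1,0,0,1,0,0.16,-0.84,1,0,0,1,0,0.18,-0.84,1,0,0,1,0,0.19,-0.83,1,0,0,1,0,0.21,-0.83,1,0,0,1,0,0.22,-0.83,1,0,0,1,0,0.24,-0.82,1,0,0,1,0,0,0,0,0,0,1,0,0,0,0,0,0,1]

```text
clock: 14.0
tool_pos: [0.5335, 0.0022, 0.1637]
tcp_rot: [-0.001, 0.737, 0.676, 0.003]
wrist_force: [6.7, 0.8, -2.7]
opening: 0.0124
grip_force: 30.4
```

```bash
cat >> st.py <<'E'
def ang():
    h=np.array([.524,.003,.095])+.245*np.array([.9972,-.0748,0]); v=s["tool_pos"]-h
    f=v[:2]@[.9972,-.0748]; print("a deg",np.degrees(np.arctan2(v[2],-f)).round(1),"rad",np.arctan2(v[2],-f).round(3),"r",np.hypot(f,v[2]).round(4),"side",(v[:2]@[.0748,.9972]).round(4), "tilt",np.degrees(np.arcsin(T[0,2])).round(1))
E
python3 -c "
from st import *
ang()"
```

```text
14.0 p [0.5335 0.0022 0.1637] x [0.086 0.996 0.005] y [ 0.996 -0.086  0.002] z [ 0.003  0.005 -1.   ] q [ 0.4   0.55 -0.63  1.9   0.42  0.83 -0.54] F [ 6.7  0.8 -2.7] 0.0124 30.37127986550331
a deg 16.3 rad 0.284 r 0.2453 side -0.0001 tilt 0.1
```

Tracking well: 16.3° at the right radius. Continue.

>>> send_rows:
  moves: [0,0.25,-0.82,1,0,0,1,0,0.27,-0.81,1,0,0,1,0,0.28,-0.81,1,0,0,1,0,0.29,-0.8,1,0,0,1,0,0.31,-0.8,1,0,0,1,0,0.32,-0.79,1,0,0,1,0,0.34,-0.79,1,0,0,1,0,0.35,-0.78,1,0,0,1,0,0.36,-0.77,1,0,0,1,0,0.38,-0.77,1,0,0,1]

```text
clock: 14.83
tool_pos: [0.5702, -0.0009, 0.2391]
tcp_rot: [-0.066, 0.734, 0.674, -0.057]
wrist_force: [4.7, 1.6, -5.1]
opening: 0.0124
grip_force: 30.5
```

```bash
python3 -c "
from st import *
ang()"
```

```text
14.83 p [ 0.5702 -0.0009  0.2391] x [0.086 0.996 0.005] y [ 0.981 -0.083 -0.174] z [-0.173  0.02  -0.985] q [ 0.39  0.6  -0.65  1.6   0.32  1.23 -0.42] F [ 4.7  1.6 -5.1] 0.0124 30.495146960020065
a deg 36.0 rad 0.628 r 0.2453 side -0.0004 tilt -9.9
```

>>> send_rows:
  moves: [0,0.39,-0.76,1,0,0,1,0,0.4,-0.75,1,0,0,1,0,0.42,-0.75,1,0,0,1,0,0.43,-0.74,1,0,0,1,0,0.44,-0.73,1,0,0,1,0,0.45,-0.72,1,0,0,1,0,0.47,-0.72,1,0,0,1,0,0.48,-0.71,1,0,0,1,0,0.49,-0.7,1,0,0,1,0,0.25,-0.35,0.5,0,0,1]

```text
clock: 15.67
tool_pos: [0.6269, -0.0055, 0.2955]
tcp_rot: [-0.128, 0.725, 0.667, -0.114]
wrist_force: [-0.2, 3.0, -1.8]
opening: 0.0118
grip_force: 30.3
```

>>> send_rows:
  moves: [0,0,0,0,0,0,1,0,0,0,0,0,0,1,0,0,0,0,0,0,1,0,0,0,0,0,0,1]

```text
clock: 16.0
tool_pos: [0.6271, -0.0056, 0.2958]
tcp_rot: [-0.127, 0.726, 0.667, -0.113]
wrist_force: [3.2, 5.5, -4.7]
opening: 0.0118
grip_force: 30.5
```

```bash
python3 -c "
from st import *
ang()
a=vision.camera('side')[40:240,180:440,::-1]
cv2.imwrite('pics/b3.png',cv2.resize(a,None,fx=3,fy=3,interpolation=2))"
```

```text
16.0 p [ 0.6271 -0.0056  0.2958] x [0.085 0.996 0.005] y [ 0.939 -0.078 -0.334] z [-0.332  0.033 -0.943] q [ 0.31  0.74 -0.62  1.24  0.29  1.6  -0.37] F [ 3.2  5.5 -4.7] 0.0118 30.482306331396103
a deg 54.8 rad 0.957 r 0.2457 side -0.0009 tilt -19.4
```

View pics/b3.png

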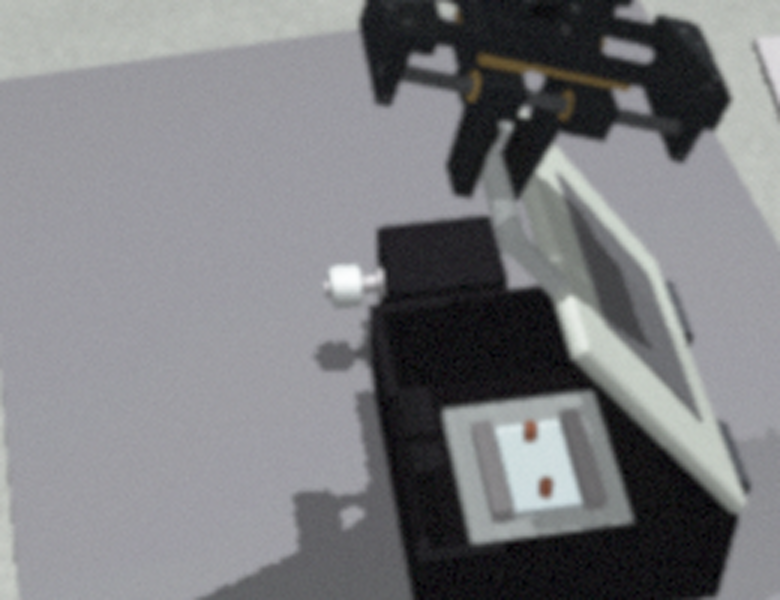

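The cover is up at about 55° with the bar firmly between the fingers, and the knob is home. Ease back to about 43°.

>>> send_rows:
  moves: [0,-0.25,0.35,-0.5,0,0,1,0,-0.48,0.71,-1,0,0,1,0,-0.47,0.72,-1,0,0,1,0,-0.46,0.73,-1,0,0,1,0,-0.44,0.73,-1,0,0,1,0,-0.43,0.74,-1,0,0,1,0,-0.21,0.37,-0.5,0,0,1,0,0,0,0,0,0,1,0,0,0,0,0,0,1,0,0,0,0,0,0,1]

```text
clock: 16.88
tool_pos: [0.5897, -0.0027, 0.2629]
tcp_rot: [-0.087, 0.732, 0.672, -0.076]
wrist_force: [6.1, 4.1, -5.1]
opening: 0.012
grip_force: 30.1
```

>>> send_rows:
  moves: [0,0,0,0,0,0,1,0,0,0,0,0,0,1,0,0,0,0,0,0,1,0,0,0,0,0,0,1,0,0,0,0,0,0,1,0,0,0,0,0,0,1]

```text
clock: 17.38
tool_pos: [0.5897, -0.0027, 0.2629]
tcp_rot: [-0.087, 0.732, 0.672, -0.076]
wrist_force: [5.7, 4.4, -4.3]
opening: 0.012
grip_force: 30.1
```

```bash
python3 -c "
from st import *
ang(); print(s['joint_vel'].round(4))"
```

```text
17.38 p [ 0.5897 -0.0027  0.2629] x [0.086 0.996 0.005] y [ 0.97  -0.082 -0.23 ] z [-0.229  0.025 -0.973] q [ 0.37  0.64 -0.65  1.48  0.3   1.36 -0.4 ] F [ 5.7  4.4 -4.3] 0.012 30.064305514097214
a deg 43.2 rad 0.753 r 0.2455 side -0.0008 tilt -13.2
[-0.0006 -0.0008 -0.0021  0.0014 -0.0013  0.0002 -0.0011]
```

It is still, held at about 0.75 rad. Handing in.

```bash
python3 -c "
from cell import robot
print(robot.finish_job())"
```

```text
the job is handed in; nothing more can be done
None
```

The job is handed in at about 17 s: the knob was pulled out to its stop and pushed home, the cover was raised to about 0.96 rad, and it is now held still by the gripper at about 0.75 rad, with the bystanders not touched; no verdict was returned.

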